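# Hang optics brackets level, release the camera, put them back

### The arm

A 6-joint arm with a two-finger parallel gripper is mounted at the origin on the work surface. World frame = base frame: x ahead of the robot, y to its left, z up, the work surface at z = 0. Lengths are in mm, angles in rad, forces in N, time in s.
With the tool pointing down it reaches from about 325 to 1000 mm from the base axis. Payload 5.1 kg.
Tool frame: the origin (TCP) lies between the finger pads; the fingertips stand manip.nose_length ahead of it and the grasp point (between the pads) is the TCP (manip.nose_length is the distance from the TCP to the fingertips, in mm); z points along the fingers, y is the line along which they close (so a half turn about z gives the same grasp; the last joint's range is limited). The gripper opens to 85 mm and grips with 20 to 120 N. Pads are 22 mm wide; open, the fingers measure 114 mm over their backs; the gripper's body (76 mm by 85 mm) begins 54 mm behind the grasp point. The pads swing forward as they close: fully open they stand 13 mm farther back than shut.
Start: joints at [-0.083, 0.124, 1.65, -0, 1.367, -0.083], TCP at [649.988, -0.028, 250.322] pointing down, gripper open.
Joint ranges: [-2.61, 2.61], [-1.02, 2.33], [0.03, 2.71], [-1.35, 4.49], [0.32, 2.68], [-2.91, 2.91]. Speed limits (rad/s): [2.57, 2.57, 3.14, 3.14, 3.14, 3.14].

### API

Orientations are given as a 3x3 rotation matrix whose columns are the frame's x, y, z axes.
In Python, from plant import manip, eyes gives the robot as it stands.
- The arm moves only by the shell command python3 -m handwheel 'ROWS' [FORCE]. ROWS is JSON, a list of rows, each a list of 5 numbers: the opening, from 0 (shut) to 1 (fully open), then the shift along the world's x, y, z in cm, then the turn about the world's z in degrees. A call has exactly 10 rows; each row shifts and turns the commanded pose from where the row before left it; what a row does not reach is not made up. A row lasts 1/10 s, in which the tool goes at most 50 mm and 8.59 degrees, less where a joint would pass 70% of its speed; a pose out of reach is approached as far as the arm can. A call is refused whole if a number of a shift passes 5 or a number of a turn 8.59, either way. A call with a gripper value outside its range is refused whole. The fingers move at their own pace and stop on an object; FORCE is the grip in N (left out, the last holds). Time passes only in rows, so rows that do not move let the fingers close, or fill a call up. It gives the time, the measured TCP pose, the force, the opening and the grip force at its end, in the units of the state.
- manip.state(): the state, without advancing time (a new reading comes with each control period).
- eyes.get_image(name): name is "scene" or "side" or "wrist"; returns (picture, depth): 384x512x3 uint8, red, green, blue; 384x512 float32, mm along the optical axis (not along the pixel's ray), 0 where there is no reading.
- eyes.get_calibration(name): a dict with "mtx" (3x3 intrinsics, pixels), "cam_to_world" (4x4, takes a point from camera to world coordinates). Camera axes: x right, y down, z forward; pixel columns grow to the right and rows downward; lengths in mm; the calibration is good to about 2 mm. The wrist camera is an equidistant fisheye: a pixel r from the principal point sees the ray r / f radians off the axis. A picture is of the moment at which its call begins: read the wrist's pose just before it. get_calibration takes no time and is no camera call; for the wrist camera it gives the pose at the moment of the call.
- manip.finish_job(): hands the job in; it is judged then, once.
Trained networks look in the newest picture that a camera, given by its name, has taken for a name from the list of things; names that differ only in an ending like _2 or _b are one class to them, and where a whole thing is asked for, a point or a joint stands for the part that bears it (a point fixed in the world has none). Each returns a list of dicts, best first, with "p" (0 to 1); they miss things now and then, are a little off and sometimes report something else, mostly with a low value. They report only what shows in the picture. A call takes as long as a camera call. They do not tell look-alikes from the thing itself.
- eyes.silhouettes(camera, target): "mask" (384x512 bool, what is visible of it).
- eyes.pinpoint(camera, target): "location" ([x, y, z] in mm, in world coordinates, good to about 4 mm: a listed point, or the origin of a listed thing).
The state is a dict: "time": time; "joints": joint angles; "dq": joint speeds; "joint_efforts": joint torques, N m; "ee_pos": TCP position; "tcp_rot": TCP orientation; "force": force on the tool from outside, world axes, zero at the start; "moment": the same for the moment, N m; "width": finger opening in mm; "grip_force": force on a finger pad.
Only numpy, scipy, OpenCV 4.12 (cv2) and the standard library are available. Lean on these libraries where they do the work, as an engineer would, in place of code of your own. Each camera call takes 0.05 s, during which the arm holds its last target. There are 200 camera calls.

### The job

The brackets on the black mat are to be photographed for the stock record. First, with the rack still empty, take the blank reference picture by pressing the camera's foot switch with the gripper right down to its stop for about a second; then hang every bracket on the peg rack, each by the one of its four holes that makes it hang level, and let go. With all of them hanging still and level, press the foot switch to its stop in the same way again; then take the brackets down and stand each one upright on its foot on the mat again. Leave the other things on the bench where they are.

Things in the scene. Friction and masses are not known exactly. Their poses are not given: they have to be found in the camera images.
- bracket_a_mid (a point): Bracket a (mm): aluminium bar on edge, 124 long (x), 60 high, 8 thick (y), over a leg and foot; 100 tall. Four round 20 mm holes along y at x -42, -14, 14, 42, 40 under the bar's top edge. Point: middle of the bar's length and thickness, 50 under the top edge, 50 above the foot's underside, 10 under the hole line; x along the bar away from the foot's end, z up. Grip the top edge across y. May be absent.
- bracket_a_foot (a point): Foot a: light aluminium, 70 (x) x 44 (y) x 14 mm, 120 g, centred at bracket x -25; leg 29 g at x -30; bar 131 g at x 0. Weights may all be up to a fifth more or less, in the same proportion. Point: centre of the foot's underside; axes as the bracket's.
- bracket_b_mid (a point): Bracket b (mm): aluminium bar on edge, 124 long (x), 60 high, 8 thick (y), over a leg and foot; 100 tall. Four round 20 mm holes along y at x -42, -14, 14, 42, 40 under the bar's top edge. Point: middle of the bar's length and thickness, 50 under the top edge, 50 above the foot's underside, 10 under the hole line; x along the bar away from the foot's end, z up. Grip the top edge across y. May be absent.
- bracket_b_foot (a point): Foot b: dark steel, 70 (x) x 44 (y) x 20 mm, 478 g, centred at bracket x -53, sticking out past the bar's end; leg 17 g at x -40; bar 125 g at x 0. Weights may all be up to a fifth more or less, in the same proportion. Point: centre of the foot's underside; axes as the bracket's.
- bracket_c_mid (a point): Bracket c (mm): aluminium bar on edge, 124 long (x), 60 high, 8 thick (y), over a leg and foot; 100 tall. Four round 20 mm holes along y at x -42, -14, 14, 42, 40 under the bar's top edge. Point: middle of the bar's length and thickness, 50 under the top edge, 50 above the foot's underside, 10 under the hole line; x along the bar away from the foot's end, z up. Grip the top edge across y. May be absent.
- bracket_c_foot (a point): Foot c: light aluminium, 80 (x) x 44 (y) x 14 mm, 124 g, centred at bracket x -6; leg 26 g at x -18; bar 118 g at x 0; dark steel block 20 x 30 x 30 mm under the bar's other end, 132 g at x 51. Weights may all be up to a fifth more or less, in the same proportion. Point: centre of the foot's underside; axes as the bracket's.
- mat: Thin black rubber mat fixed to the bench, 170 mm (x) x 540 mm (y) x 2 mm thick, on which the brackets stand at the start; origin at its centre on the bench.
- peg1 (a point): Left (+y) of three 10 mm steel pegs 220 mm apart, pointing from a low beam to the robot (-x here). Point: on the peg's axis, 170 mm above the bench, 40 mm from the rounded free end, 52 mm from the beam's face; x horizontal, towards the beam. Pegs rise 0.07 rad to the free end. Beam's top: 5 mm above this point. A bracket hangs across a peg, hole centre 5 mm under the peg's axis.
- peg2 (a point): Middle of three 10 mm steel pegs 220 mm apart, pointing from a low beam to the robot (-x here). Point: on the peg's axis, 170 mm above the bench, 40 mm from the rounded free end, 52 mm from the beam's face; x horizontal, towards the beam. Pegs rise 0.07 rad to the free end. Beam's top: 5 mm above this point. A bracket hangs across a peg, hole centre 5 mm under the peg's axis.
- peg3 (a point): Right (-y) of three 10 mm steel pegs 220 mm apart, pointing from a low beam to the robot (-x here). Point: on the peg's axis, 170 mm above the bench, 40 mm from the rounded free end, 52 mm from the beam's face; x horizontal, towards the beam. Pegs rise 0.07 rad to the free end. Beam's top: 5 mm above this point. A bracket hangs across a peg, hole centre 5 mm under the peg's axis.
- pedal (a joint): Angle of the foot switch's sprung pedal: 0 at rest, 0.22 rad pressed down to its stop; it springs back by itself. About 3 N at the press point starts it and 9 N holds it at the stop.
- pedal_press (a point): Press point: top of the pedal's rubber pad, 85 mm from the hinge, near the raised free end (-x); 60 mm above the bench at rest, 20 mm lower at the stop. The pedal is a steel plate 108 x 80 mm sloping 0.25 rad at rest up from its hinge at the far (+x) end, on a loose 0.9 kg foot switch, base 130 x 90 mm, which may get shifted.
- tip_box: Bystander, not to be disturbed: pipette-tip box, 89 x 124 x 61 mm, yellow top; origin at the middle of its underside.
- tube_1: Bystander, not to be disturbed: capped tube standing on its violet cap, 34 mm across, 112 mm tall; origin at the middle of its underside.
- tube_2: Bystander, not to be disturbed: second capped tube, same as tube_1; origin at the middle of its underside.
- tube_cap: Bystander, not to be disturbed: loose violet screw cap, 36 mm across, 14 mm high; origin at the middle of its underside.
- petri_dish: Bystander, not to be disturbed: closed dish, 90 mm across, 14 mm high; origin at the middle of its underside.
- screwdriver: Bystander, not to be disturbed: 170 mm screwdriver lying down; origin at the middle of its underside.
- control_box: Bystander, not to be disturbed: black control box with a dial, 90 x 130 x 61 mm; origin at the middle of its underside.
Things that resemble listed ones, but are neither listed nor needed, are in the scene too. Leave any pink look-alike of the part that bears pedal alone. What is shaped like the part that bears bracket_c_mid but blue is not meant.

How it is judged (in metres and radians):
On the way, in this order (a step that is already met when the one before it is completed fails the run):
1. the pedal is at its stop while no bracket is on the rack (value of joint pedal above 0.19 rad and height (world z) of each of bracket_a_mid, bracket_b_mid, bracket_c_mid below 0.075 m), for 0.3 s.
2. every bracket hangs level on the rack's pegs, still and released (angle between each of bracket_a_mid, bracket_b_mid, bracket_c_mid's own z axis and vertical below 0.16 rad and height (world z) of bracket_a_mid between 0.143 and 0.167 m and x of bracket_a_mid in the frame of peg2 between -0.04 and 0.05 m and contact force between each of bracket_a, bracket_b, bracket_c and rack above 0.5 N and contact force between the fingers and bracket_a below 0.1 N and linear speed of each of bracket_a, bracket_b, bracket_c below 0.03 m/s and angular speed of each of bracket_a, bracket_b, bracket_c below 0.3 rad/s and height (world z) of bracket_b_mid between 0.143 and 0.167 m and x of bracket_b_mid in the frame of peg2 between -0.04 and 0.05 m and contact force between the fingers and bracket_b below 0.1 N and height (world z) of bracket_c_mid between 0.143 and 0.167 m and x of bracket_c_mid in the frame of peg2 between -0.04 and 0.05 m and contact force between the fingers and bracket_c below 0.1 N), for 0.3 s.
3. the pedal is at its stop while all the brackets hang level (all of step 2 and value of joint pedal above 0.19 rad), for 0.3 s.
At the end, for the whole second after the job is handed in: Every bracket present stands upright (within 0.1 rad), at rest, with the middle of its foot on the mat, and the pedal is up (under 0.03 rad) (angle between each of bracket_a_foot, bracket_b_foot, bracket_c_foot's own z axis and vertical below 0.1 rad and x of bracket_a_foot in the frame of mat between -0.08 and 0.08 m and y of bracket_a_foot in the frame of mat between -0.265 and 0.265 m and height (world z) of each of bracket_a_foot, bracket_b_foot, bracket_c_foot below 0.008 m and linear speed of each of bracket_a, bracket_b, bracket_c below 0.02 m/s and x of bracket_b_foot in the frame of mat between -0.08 and 0.08 m and y of bracket_b_foot in the frame of mat between -0.265 and 0.265 m and x of bracket_c_foot in the frame of mat between -0.08 and 0.08 m and y of bracket_c_foot in the frame of mat between -0.265 and 0.265 m and value of joint pedal below 0.03 rad); the robot touches nothing.
It fails at once if a bystander is moved more than 40 mm (distance of any of tip_box, tube_1, tube_2, tube_cap, petri_dish, screwdriver, control_box from where it was at the start of the episode above 0.04 m).
Of bracket_a, bracket_b, bracket_c only 2 to 3 are there at a start; the rules pass over those that are not, and their reading is None.
At some moment in a run one of footswitch may be knocked a few centimetres aside while the robot is not near it.
It also fails if it takes over 210 s, if anything falls off the work surface, if the arm or the gripper's body presses on something with over 40 N, if the wrist force passes 120 N, or if a joint passes its speed limit or range.

## Working session

There is one attempt and no reset: what is moved stays moved. The work goes in short steps, Python scripts to look and compute and a shell command to move; the robot and the scene stay as the last step left them, time stands still between calls to the robot, and variables do not carry over. Pictures are saved under pics/ and viewed, at most 14 in all, crops included, and the job is handed in when it is done.

```bash
ls; mkdir -p pics; cat > h.py <<'E'
import numpy as np,cv2
from plant import manip,eyes
def snap(cam,fn=None):
    im,d=eyes.get_image(cam)
    if fn: cv2.imwrite('pics/'+fn,cv2.cvtColor(im,cv2.COLOR_RGB2BGR))
    return im,d
def cloud(cam,d):
    c=eyes.get_calibration(cam);K=c['mtx'];T=c['cam_to_world']
    v,u=np.mgrid[:384,:512]
    P=np.stack([(u-K[0,2])/K[0,0]*d,(v-K[1,2])/K[1,1]*d,d],-1)
    return P@T[:3,:3].T+T[:3,3]
E
python3 - <<'E'
from h import *
a,_=snap('scene');b,_=snap('side')
cv2.imwrite('pics/s1.png',cv2.cvtColor(np.vstack([a,b]),cv2.COLOR_RGB2BGR)[:, :])
cv2.imwrite('pics/s1a.png',cv2.resize(cv2.cvtColor(a,cv2.COLOR_RGB2BGR),(800,600)))
cv2.imwrite('pics/s1b.png',cv2.resize(cv2.cvtColor(b,cv2.COLOR_RGB2BGR),(800,600)))
for cam in ['scene','side']:
  for n in ['bracket_a_mid','bracket_b_mid','bracket_c_mid','bracket_a_foot','bracket_b_foot','bracket_c_foot','mat','peg1','peg2','peg3','pedal_press','tip_box','tube_1','tube_cap','petri_dish','screwdriver','control_box']:
    print(cam,n,[(np.round(r['location']).tolist(),round(r['p'],2)) for r in eyes.pinpoint(cam,n)])
print(manip.state()['time'],manip.nose_length)
E
```

```text
pics
scene bracket_a_mid []
scene bracket_b_mid [([423.0, -130.0, 53.0], 0.62)]
scene bracket_c_mid [([452.0, 215.0, 54.0], 0.91)]
scene bracket_a_foot [([613.0, -247.0, 174.0], 0.66)]
scene bracket_b_foot [([420.0, -182.0, 4.0], 0.75)]
scene bracket_c_foot [([452.0, 224.0, 5.0], 0.72)]
scene mat [([439.0, 45.0, -1.0], 0.64), ([451.0, 213.0, 52.0], 0.19)]
scene peg1 [([640.0, 195.0, 167.0], 0.71), ([610.0, -249.0, 171.0], 0.69), ([622.0, -25.0, 170.0], 0.59)]
scene peg2 [([640.0, 195.0, 167.0], 0.71), ([610.0, -249.0, 171.0], 0.69), ([622.0, -25.0, 170.0], 0.59)]
scene peg3 [([640.0, 195.0, 167.0], 0.71), ([610.0, -249.0, 171.0], 0.69), ([622.0, -25.0, 170.0], 0.59)]
scene pedal_press [([490.0, -586.0, 60.0], 0.75), ([438.0, -399.0, 64.0], 0.7)]
scene tip_box [([474.0, 428.0, 3.0], 0.76), ([455.0, 223.0, 6.0], 0.47)]
scene tube_1 [([382.0, 395.0, 2.0], 0.56), ([602.0, 462.0, -2.0], 0.44)]
scene tube_cap []
scene petri_dish [([623.0, -83.0, -4.0], 0.75), ([383.0, 395.0, 2.0], 0.24)]
scene screwdriver [([265.0, -359.0, -2.0], 0.47), ([440.0, 49.0, -4.0], 0.46)]
scene control_box [([687
[... 550 characters left out ...]
, 0.64)]
side peg2 [([624.0, -25.0, 175.0], 0.91), ([637.0, 194.0, 168.0], 0.76), ([607.0, -249.0, 168.0], 0.64)]
side peg3 [([624.0, -25.0, 175.0], 0.91), ([637.0, 194.0, 168.0], 0.76), ([607.0, -249.0, 168.0], 0.64)]
side pedal_press [([488.0, -587.0, 60.0], 0.63), ([446.0, -402.0, 62.0], 0.48)]
side tip_box [([476.0, 427.0, -5.0], 0.73), ([382.0, 398.0, -3.0], 0.69), ([425.0, -128.0, 54.0], 0.22)]
side tube_1 [([605.0, 464.0, 1.0], 0.98), ([380.0, 395.0, -3.0], 0.71)]
side tube_cap [([602.0, 134.0, 0.0], 0.65)]
side petri_dish [([626.0, -81.0, 1.0], 0.78), ([600.0, 137.0, 1.0], 0.25)]
side screwdriver [([269.0, -358.0, -2.0], 0.54)]
side control_box [([683.0, -412.0, 2.0], 0.61)]
1.8 19.0
```

View pics/s1a.png

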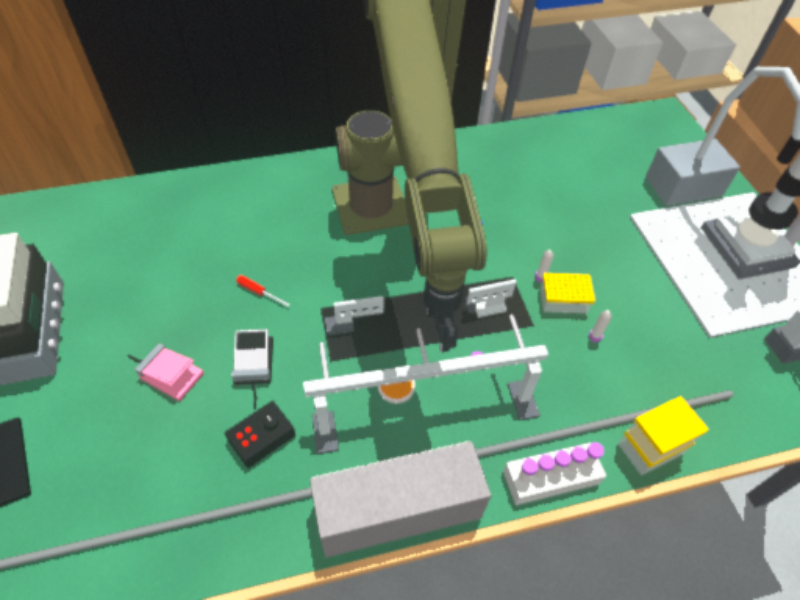

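View pics/s1b.png

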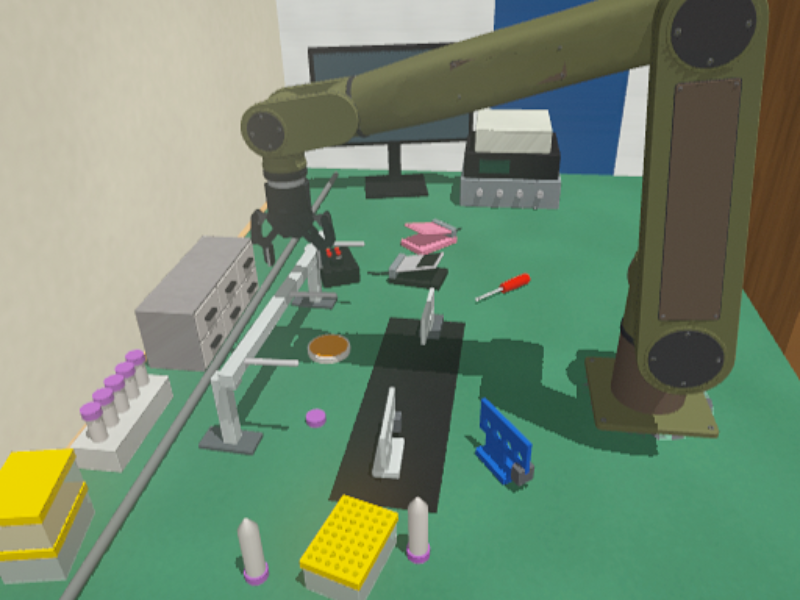

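The scene view shows two brackets on the mat: b (dark foot) near (358,315) and c or a near (492,295). The side view shows nothing else on the mat. The blue look-alike is at side (505,440), off the mat. There are two foot switches, grey at scene (252,355) and pink at (170,372); the grey one is meant. Next I measure from depth and crop to confirm.

```bash
cat > meas.py <<'E'
from h import *
crops=[]
for cam in ['scene','side']:
    im,d=snap(cam);P=cloud(cam,d);ok=d>0
    def box(x0,x1,y0,y1,z0,z1): return ok&(P[...,0]>x0)&(P[...,0]<x1)&(P[...,1]>y0)&(P[...,1]<y1)&(P[...,2]>z0)&(P[...,2]<z1)
    for n,y0,y1 in [('b',-240,-40),('c',120,310)]:
        m=box(340,540,y0,y1,55,115);Q=P[m]
        if len(Q)<20: print(cam,n,'none');continue
        t=Q[Q[:,2]>np.percentile(Q[:,2],97)-14]
        (vx,vy,cx,cy)=cv2.fitLine(t[:,:2].astype(np.float32),cv2.DIST_HUBER,0,.01,.01).ravel()
        print(cam,n,len(Q),'ztop',Q[:,2].max().round(1),'yrange',np.percentile(t[:,1],[0.5,99.5]).round(1),'x at c',cx.round(1),cy.round(1),'dx/dy',round(float(vx/vy),3))
    for n,y in [('p1',195),('p2',-25),('p3',-249)]:
        m=box(560,665,y-20,y+20,150,190);Q=P[m]
        if len(Q)>5:
            print(cam,n,len(Q),'y med',np.median(Q[:,1]).round(1),'xmin',np.percentile(Q[:,0],2).round(1),[(x,len(q),q[:,1].mean().round(1),q[:,2].max().round(1)) for x in range(570,660,15) for q in [Q[abs(Q[:,0]-x)<8]] if len(q)>2])
    m=box(370,560,-460,-340,8,80);Q=P[m]
    print(cam,'pedal z max',np.percentile(Q[:,2],98).round(1),[(x,len(q),q[:,1].min().round(),q[:,1].max().round(),np.percentile(q[:,2],90).round(1)) for x in range(380,560,12) for q in [Q[abs(Q[:,0]-x)<6]] if len(q)>2])
    bgr=cv2.cvtColor(im,cv2.COLOR_RGB2BGR)
    if cam=='scene': crops+=[bgr[170:230,200:350],bgr[200:300,80:205]]
    else: crops+=[bgr[180:320,220:350]]
outs=[cv2.resize(c,(400,300)) for c in crops]
cv2.imwrite('pics/crop1.png',np.vstack([np.hstack(outs[:2]),np.hstack([outs[2],outs[2]*0])]))
s=manip.state();print(np.round(s['tcp_rot'],3).tolist(),s['ee_pos'],s['time'])
E
python3 meas.py
```

```text
scene b 245 ztop 110.8 yrange [-187.2  -67.7] x at c 423.4 -127.0 dx/dy 0.048
scene c 237 ztop 108.7 yrange [152.8 275.4] x at c 455.0 210.6 dx/dy -0.008
scene p1 48 y med 192.8 xmin 603.0 [(600, 6, np.float64(193.9), np.float64(182.0)), (615, 12, np.float64(194.0), np.float64(180.1)), (630, 10, np.float64(193.5), np.float64(179.1)), (645, 13, np.float64(192.0), np.float64(181.1))]
scene p2 56 y med -26.2 xmin 588.9 [(585, 5, np.float64(-23.7), np.float64(179.9)), (600, 10, np.float64(-24.5), np.float64(183.6)), (615, 11, np.float64(-25.8), np.float64(182.7)), (630, 12, np.float64(-26.2), np.float64(178.9)), (645, 11, np.float64(-27.0), np.float64(176.3))]
scene p3 74 y med -245.2 xmin 573.6 [(570, 5, np.float64(-242.6), np.float64(177.5)), (585, 11, np.float64(-242.7), np.float64(179.7)), (600, 14, np.float64(-244.2), np.float64(179.5)), (615, 11, np.float64(-244.1), np.float64(175.9)), (630, 12, np.float64(-246.9), np.float64(178.3)), (645, 13, np.float64(-245.9), np.float64(177.6))]
scene pedal z max 66.6 [(416, 20, np.float64(-438.0), np.float64(-356.0), np.float64(66.7)), (428, 
[... 1963 characters left out ...]
np.float64(-352.0), np.float64(60.9)), (452, 65, np.float64(-434.0), np.float64(-353.0), np.float64(57.6)), (464, 62, np.float64(-446.0), np.float64(-352.0), np.float64(53.4)), (476, 61, np.float64(-438.0), np.float64(-353.0), np.float64(50.1)), (488, 53, np.float64(-453.0), np.float64(-360.0), np.float64(46.0)), (500, 54, np.float64(-449.0), np.float64(-361.0), np.float64(43.6)), (512, 53, np.float64(-452.0), np.float64(-366.0), np.float64(42.4)), (524, 62, np.float64(-447.0), np.float64(-363.0), np.float64(44.1)), (536, 37, np.float64(-425.0), np.float64(-367.0), np.float64(43.3))]
[[0.0, 1.0, -0.0], [1.0, -0.0, 0.0], [0.0, -0.0, -1.0]] [ 6.49978195e+02 -2.35255628e-02  2.50313276e+02] 1.9
```

View pics/crop1.png

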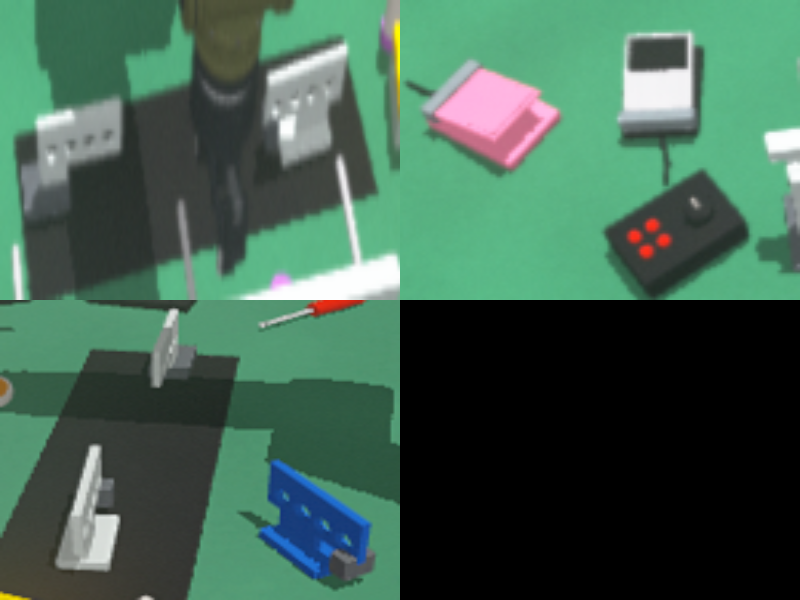

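The crops show bracket b's dark steel foot at its −y end, so its x axis points along +y and it hangs by hole −42. Bracket c's dark block is at its −y end, so its x axis points along −y and it hangs by hole +14. Bracket a is absent. The grey switch with the dark pad is the real pedal; the pink one is the look-alike. Now the first press.

```bash
python3 -m handwheel '[[0,-2.1,-4,0,0],[0,-2.1,-4,0,0],[0,-2.1,-4,0,0],[0,-2.1,-4,0,0],[0,-2.1,-4,0,0],[0,-2.1,-4,0,0],[0,-2.1,-4,0,0],[0,-2.1,-4,0,0],[0,-2.1,-4,0,0],[0,-2.1,-4,0,0]]' 40; python3 -m handwheel '[[0,0,0,-3,0],[0,0,0,-3,0],[0,0,0,-3,0],[0,0,0,-3,0],[0,0,0,-2,0],[0,0,0,-1,0],[0,0,0,-0.5,0],[0,0,0,0,0],[0,0,0,0,0],[0,0,0,0,0]]'
```

```text
time: 2.9
ee_pos: [438.9, -401.5, 250.6]
tcp_rot: [[0.0, 1.0, 0.0], [1.0, -0.0, -0.0], [-0.0, 0.0, -1.0]]
force: [-0.1, -0.1, -0.1]
width: -0.4
grip_force: 0.0
time: 3.9
ee_pos: [440.7, -400.7, 96.9]
tcp_rot: [[-0.0, 1.0, 0.002], [1.0, 0.0, -0.002], [-0.002, 0.002, -1.0]]
force: [0.6, -1.3, -0.0]
width: 0.0
grip_force: 0.0
```

```bash
python3 -m handwheel '[[0,0,0,-0.6,0],[0,0,0,-0.6,0],[0,0,0,-0.6,0],[0,0,0,-0.4,0],[0,0,0,-0.4,0],[0,0,0,-0.4,0],[0,0,0,-0.3,0],[0,0,0,-0.2,0],[0,0,0,0,0],[0,0,0,0,0]]'; python3 -m handwheel '[[0,0,0,-0.1,0],[0,0,0,-0.1,0],[0,0,0,-0.1,0],[0,0,0,0,0],[0,0,0,0,0],[0,0,0,0,0],[0,0,0,0,0],[0,0,0,0,0],[0,0,0,0,0],[0,0,0,0,0]]'
```

```text
time: 4.9
ee_pos: [439.4, -400.2, 60.8]
tcp_rot: [[-0.0, 1.0, -0.002], [1.0, 0.0, 0.0], [0.0, -0.002, -1.0]]
force: [-4.6, 2.3, 8.0]
width: 0.2
grip_force: 3.8
time: 5.9
ee_pos: [439.6, -400.4, 60.0]
tcp_rot: [[-0.0, 1.0, -0.002], [1.0, 0.0, 0.001], [0.001, -0.002, -1.0]]
force: [-8.0, 5.9, 18.8]
width: -0.0
grip_force: 9.2
```

```bash
python3 -m handwheel '[[0,0,0,0,0],[0,0,0,0,0],[0,0,0,0,0],[0,0,0,1,0],[0,0,0,2,0],[0,0,0,3,0],[0,0,0,4,0],[0,0,0,5,0],[1,0,0,4,0],[1,0,0,0,0]]';python3 -m handwheel '[[1,-0.2,3,0,-0.5],[1,-0.2,3,0,-0.5],[1,-0.2,3,0,-0.5],[1,-0.2,3,0,-0.5],[1,-0.2,3,0,-0.5],[1,-0.2,3,0,-0.5],[1,-0.2,3,0,0],[1,-0.2,2.3,0,0],[1,-0.4,0,0,0],[1,0,0,0,0]]'
cat > look.py <<'E'
import sys
from h import *
im,d=snap('wrist');c=eyes.get_calibration('wrist')
s=manip.state();print(np.round(s['ee_pos'],1),np.round(s['tcp_rot'],3).tolist())
big=cv2.cvtColor(im,cv2.COLOR_RGB2BGR)
cv2.imwrite('pics/'+sys.argv[1],cv2.resize(big,(640,480)))
print(c['mtx'].round(1).tolist(),c['cam_to_world'].round(2).tolist())
for n in ['bracket_b_mid','bracket_c_mid']:
    print(n,[(np.round(r['location']).tolist(),round(r['p'],2)) for r in eyes.pinpoint('wrist',n)])
for cam in ['scene','side']:
    eyes.get_image(cam); print(cam,[(np.round(r['location']).tolist(),round(r['p'],2)) for r in eyes.pinpoint(cam,'pedal_press')])
E
python3 look.py w1.png
```

```text
time: 6.9
ee_pos: [442.5, -402.5, 255.3]
tcp_rot: [[-0.0, 1.0, 0.009], [1.0, 0.0, -0.01], [-0.01, 0.009, -1.0]]
force: [-0.8, -1.1, 0.5]
width: 28.1
grip_force: 0.0
time: 7.9
ee_pos: [419.6, -166.9, 246.4]
tcp_rot: [[0.051, 0.999, -0.001], [0.999, -0.051, -0.0], [-0.0, -0.001, -1.0]]
force: [0.8, 0.0, 0.3]
width: 85.6
grip_force: 0.0
[ 419.8 -167.4  246.7] [[0.052, 0.999, -0.0], [0.999, -0.052, -0.0], [-0.0, -0.0, -1.0]]
[[297.3, 0.0, 255.8], [0.0, 297.3, 194.3], [0.0, 0.0, 1.0]] [[1.0, -0.05, -0.01, 424.48], [-0.05, -0.96, -0.26, -102.01], [-0.0, 0.26, -0.97, 370.04], [0.0, 0.0, 0.0, 1.0]]
bracket_b_mid [([424.0, -128.0, 54.0], 0.91)]
bracket_c_mid [([628.0, -71.0, -3.0], 0.39)]
scene [([490.0, -584.0, 60.0], 0.95), ([439.0, -398.0, 59.0], 0.58)]
side [([444.0, -402.0, 62.0], 0.72), ([488.0, -588.0, 59.0], 0.45)]
```

View pics/w1.png

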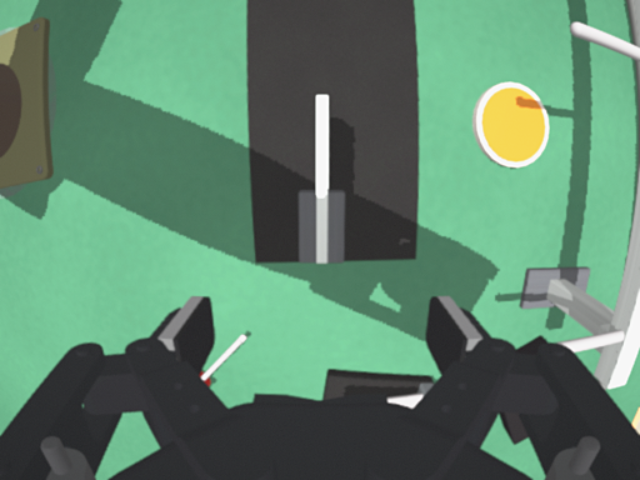

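The wrist view shows bar b upright and parallel to the gripper, its top edge in columns 316–328 (of 640) from row 95. The foot is at the near end, around row 262. I project the model's top edge to check the fit.

```bash
cat >> h.py <<'E'
def fproj(p,c):
    T=np.linalg.inv(c['cam_to_world']);q=T[:3,:3]@p+T[:3,3]
    th=np.arctan2(np.hypot(q[0],q[1]),q[2]);ph=np.arctan2(q[1],q[0]);K=c['mtx']
    return np.array([K[0,2]+K[0,0]*th*np.cos(ph),K[1,2]+K[1,1]*th*np.sin(ph)])
def bpix(x,y,s,sgn,c):  # bar mid at x,y ; dx/dy=s ; sgn +1 if bracket x along +y
    d=np.array([s,1,0])/np.hypot(s,1)*sgn
    for n,bx,z in [('end-',-62,102),('end+',62,102),('h-42',-42,102)]: print(n,(fproj(np.array([x,y,0])+d*bx+[0,0,z],c)*1.25).round(1))
E
python3 - <<'E'
from h import *
c=eyes.get_calibration('wrist');bpix(422.5,-125,.051,1,c)
d=np.array([.051,1,0]);print('foot end',(fproj(np.array([422.5,-125,22])-d*88,c)*1.25).round(1))
E
```

```text
end- [319.  258.7]
end+ [318.5  91.2]
h-42 [318.9 233. ]
foot end [319.3 259.5]
```

```bash
python3 -m handwheel '[[1,0.2,-0.2,-2,0],[1,0,0,-2,0],[1,0,0,-2,0],[1,0,0,-2,0],[1,0,0,-2,0],[1,0,0,-2,0],[1,0,0,-1.5,0],[1,0,0,-1,0],[1,0,0,-0.9,0],[1,0,0,0,0]]' 80; python3 -m handwheel '[[0,0,0,0,0],[0,0,0,0,0],[0,0,0,0,0],[0,0,0,0,0],[0,0,0,0,0],[0,0,0,0,0],[0,0,0,0,0],[0,0,0,0,0],[0,0,0,0,0],[0,0,0,0,0]]' 80
```

```text
time: 9.25
ee_pos: [421.4, -168.9, 92.3]
tcp_rot: [[0.053, 0.999, -0.002], [0.999, -0.053, 0.001], [0.001, -0.002, -1.0]]
force: [0.3, -0.3, 0.2]
width: 85.2
grip_force: 0.0
time: 10.25
ee_pos: [421.8, -169.1, 93.6]
tcp_rot: [[0.052, 0.999, -0.001], [0.999, -0.052, 0.0], [-0.0, -0.001, -1.0]]
force: [-4.0, 0.6, 5.7]
width: 7.0
grip_force: 78.7
```

```bash
python3 -m handwheel '[[0,0,0,0.5,0],[0,0,0,1.5,0],[0,0,0,2,0],[0,0,0,2,0],[0,0,0,2,0],[0,0,0,1.5,0],[0,0,0,1.1,0],[0,0,0,0.5,-1.1],[0,0,0,0,0],[0,0,0,0,0]]'; python3 -m handwheel '[[0,0.5,-0.4,0,0],[0,1,-0.6,0,0],[0,1.5,-0.9,0,0],[0,2,-1.1,0,0],[0,2,-1.1,0,0],[0,2,-1.1,0,0],[0,1.5,-0.9,0,0],[0,0.8,-0.5,0,0],[0,0.5,-0.4,0,0],[0,0,0,0,0]]'
python3 - <<'E'
from h import *
a,da=snap('scene');b,db=snap('side');w,_=snap('wrist')
f=lambda i,s:cv2.resize(cv2.cvtColor(i,cv2.COLOR_RGB2BGR),s,interpolation=cv2.INTER_CUBIC)
cv2.imwrite('pics/h1.png',np.hstack([f(a[150:300,170:370],(400,300)),f(b[90:240,180:380],(400,300))]))
s=manip.state();print(s['ee_pos'].round(1),s['force'],s['moment'])
for cam,d in (('scene',da),('side',db)):
    P=cloud(cam,d);m=(d>0)&(abs(P[...,0]-540)<25)&(abs(P[...,1]+200)<85)&(P[...,2]>140)&(P[...,2]<216)
    Q=P[m];print(cam,len(Q),Q.min(0).round(),Q.max(0).round(),np.median(Q[:,0]).round(1))
    print([(np.round(r['location'],1).tolist(),round(r['p'],2)) for r in eyes.pinpoint(cam,'bracket_b_mid')],[(np.round(r['location'],1).tolist(),round(r['p'],2)) for r in eyes.pinpoint(cam,'bracket_b_foot')])
    print([(np.round(r['location'],1).tolist(),round(r['p'],2)) for r in eyes.pinpoint(cam,'peg1')])
E
```

```text
time: 11.25
ee_pos: [421.5, -168.8, 203.3]
tcp_rot: [[0.072, 0.997, -0.002], [0.997, -0.071, 0.001], [0.001, -0.002, -1.0]]
force: [-0.9, -0.0, -7.1]
width: 6.6
grip_force: 78.4
time: 12.25
ee_pos: [540.3, -239.4, 203.8]
tcp_rot: [[0.072, 0.997, -0.001], [0.997, -0.072, 0.0], [0.0, -0.001, -1.0]]
force: [-0.5, -0.0, -6.1]
width: 6.5
grip_force: 78.3
[ 539.5 -238.7  204.1] [ 0.26031934 -0.4106021  -6.71771615] [-0.05567146 -0.00570102  0.03893795]
scene 368 [ 533. -259.  140.] [ 558. -137.  216.] 544.9
[([541.0, -200.1, 166.7], 0.91)] [([537.9, -254.4, 115.3], 0.75)]
[([625.7, -23.8, 172.4], 0.88), ([640.5, 196.6, 164.6], 0.78), ([612.0, -248.3, 173.2], 0.55)]
side 280 [ 520. -260.  141.] [ 555. -130.  216.] 539.3
[([544.5, -198.5, 159.7], 0.9)] [([543.6, -252.3, 111.7], 0.65), ([608.8, -247.3, 166.8], 0.24)]
[([627.2, -23.6, 176.7], 0.95), ([634.3, 194.7, 173.0], 0.87), ([612.1, -247.3, 170.6], 0.68)]
```

View pics/h1.png

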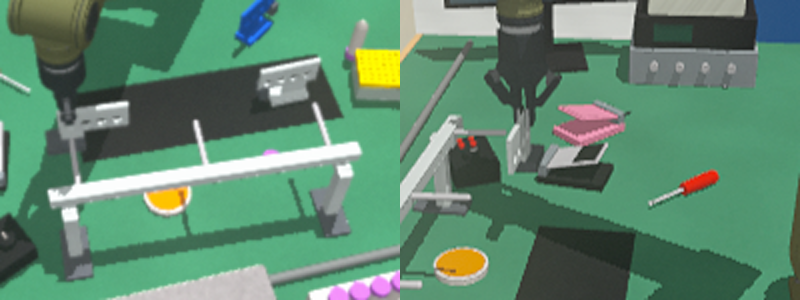

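Bracket b hangs level in the grip, scene crop (95,118), and peg 3 lies just in front. I check the peg's lateral and height alignment in the wrist view.

```bash
python3 - <<'E'
from h import *
w,dw=snap('wrist');c=eyes.get_calibration('wrist')
cv2.imwrite('pics/w2.png',cv2.resize(cv2.cvtColor(w,cv2.COLOR_RGB2BGR),(640,480)))
e=np.array([.9976,-.07,-.07])
for n,p in [('p3',[608,-244.5,170]),('p2',[623,-24.5,170])]:
    p=np.array(p,float);print(n,[(fproj(p+e*t,c)*1.25).round(1).tolist() for t in (-40,0,50)])
print('mid top',[(fproj(np.array([540+.07*k,-239.5+42+k,204+9]),c)*1.25).round(1).tolist() for k in (62,0)])
E
```

```text
p3 [[379.6, 294.7], [459.4, 290.3], [540.4, 284.0]]
p2 [[373.9, -143.7], [450.2, -129.8], [531.5, -104.3]]
mid top [[306.7, 26.6], [307.4, 222.3]]
```

View pics/w2.png

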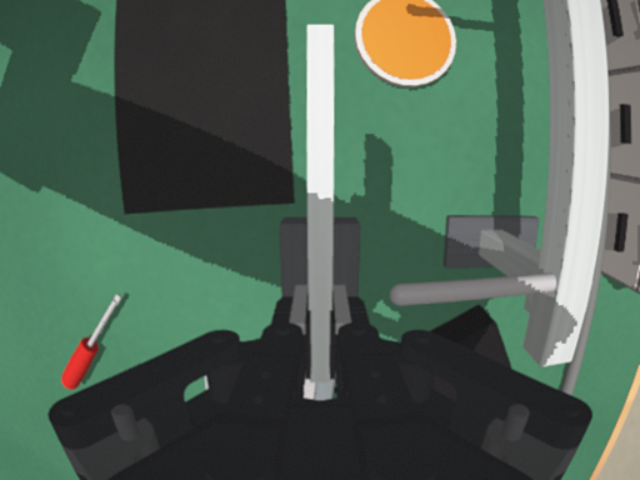

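The peg line at (391,295)–(555,284) matches the prediction in y, and the tip and bar offsets agree with each other. I insert along the peg, slowly.

```bash
python3 -m handwheel '[[0,0.7,0,0,0],[0,0.7,-0.1,0,0],[0,0.7,0,0,0],[0,0.7,-0.1,0,0],[0,0.7,0,0,0],[0,0.7,-0.1,-0.1,0],[0,0.6,0,0,0],[0,0.6,-0.1,-0.1,0],[0,0.6,0,0,0],[0,0,0,0,0]]'; python3 -m handwheel '[[0,0.5,-0.1,-0.1,0],[0,0,0,0,0],[0,0,0,0,0],[0,0,0,-0.2,0],[0,0,0,-0.2,0],[0,0,0,0,0],[0,0,0,0,0],[0,0,0,0,0],[0,0,0,0,0],[0,0,0,0,0]]'
```

```text
time: 13.75
ee_pos: [600.7, -243.0, 202.3]
tcp_rot: [[0.071, 0.997, 0.0], [0.997, -0.071, 0.0], [0.0, 0.0, -1.0]]
force: [-0.6, 0.3, -7.9]
width: 6.7
grip_force: 78.4
time: 14.75
ee_pos: [604.9, -244.0, 197.3]
tcp_rot: [[0.071, 0.997, -0.0], [0.997, -0.071, 0.0], [0.0, -0.0, -1.0]]
force: [-0.1, 0.7, -7.5]
width: 6.2
grip_force: 78.6
```

```bash
python3 -m handwheel '[[0,0,0,-0.1,0],[0,0,0,0,0],[0,0,0,0,0],[0,0,0,0,0],[0,0,0,0,0],[0,0,0,0,0],[0,0,0,0,0],[0,0,0,0,0],[0,0,0,0,0],[0,0,0,0,0]]'; python3 -m handwheel '[[0,0,0,-0.1,0],[0,0,0,0,0],[0,0,0,0,0],[0,0,0,0,0],[0,0,0,0,0],[0,0,0,0,0],[0,0,0,0,0],[0,0,0,0,0],[0,0,0,0,0],[0,0,0,0,0]]'
```

```text
time: 15.75
ee_pos: [605.1, -244.1, 196.8]
tcp_rot: [[0.071, 0.997, 0.0], [0.997, -0.071, -0.0], [-0.0, 0.0, -1.0]]
force: [-2.1, 1.4, 0.4]
width: 6.9
grip_force: 79.5
time: 16.75
ee_pos: [605.2, -244.1, 196.6]
tcp_rot: [[0.071, 0.997, 0.001], [0.997, -0.071, -0.0], [-0.0, 0.001, -1.0]]
force: [-5.3, 2.3, 5.7]
width: 6.7
grip_force: 80.3
```

```bash
python3 -m handwheel '[[0,0,0,0.1,0],[0,0,0,0,0],[0.4,0,0,0,0],[0.4,0,0,0,0],[0.4,0,0,0,0],[0.4,0,0,0,0],[0.4,0,0,0,0],[0.4,0,0,0,0],[0.4,0,0,0,0],[0.4,0,0,0,0]]'; python3 -m handwheel '[[0.4,0,0,0.5,0],[0.4,0,0,1,0],[0.4,0,0,2,0],[0.4,0,0,2,0],[0.4,0,0,1,0],[1,0,0,0,0],[1,0,0,0,0],[1,0,0,0,0],[1,0,0,0,0],[1,0,0,0,0]]'
cat > hung.py <<'E'
import sys
from h import *
ims=[]
for cam in ('scene','side'):
    im,d=snap(cam)
    for n in sys.argv[2:]:
        print(cam,n,[(np.round(r['location'],1).tolist(),round(r['p'],2)) for r in eyes.pinpoint(cam,n)])
    ims.append(cv2.resize(cv2.cvtColor(im,cv2.COLOR_RGB2BGR)[(150 if cam=='scene' else 90):][:150,(170 if cam=='scene' else 100):][:,:200],(400,300),interpolation=cv2.INTER_CUBIC))
cv2.imwrite('pics/'+sys.argv[1],np.hstack(ims));print(manip.state()['time'])
E
python3 hung.py h2.png bracket_b_mid bracket_b_foot pedal_press
```

```text
time: 17.75
ee_pos: [605.0, -244.0, 196.3]
tcp_rot: [[0.072, 0.997, 0.0], [0.997, -0.072, -0.0], [-0.0, 0.0, -1.0]]
force: [-0.2, -0.9, -0.4]
width: 34.1
grip_force: 0.0
time: 18.75
ee_pos: [604.7, -243.8, 260.2]
tcp_rot: [[0.071, 0.997, -0.002], [0.997, -0.071, 0.001], [0.001, -0.002, -1.0]]
force: [0.1, -0.5, 0.3]
width: 85.1
grip_force: 0.0
scene bracket_b_mid [([609.0, -208.8, 156.3], 0.92)]
scene bracket_b_foot [([603.2, -258.3, 110.4], 0.64), ([624.4, -27.9, 170.7], 0.45)]
scene pedal_press [([442.1, -397.7, 61.6], 0.98), ([488.0, -585.2, 59.6], 0.89), ([472.3, 426.3, 2.9], 0.43)]
side bracket_b_mid [([612.5, -201.7, 156.5], 0.7), ([457.9, 213.8, 46.6], 0.22)]
side bracket_b_foot [([606.5, -255.4, 103.1], 0.61)]
side pedal_press [([628.6, -82.0, 0.7], 0.64), ([456.4, 217.0, 47.4], 0.6), ([446.4, -400.4, 61.6], 0.49)]
19.15
```

View pics/h2.png

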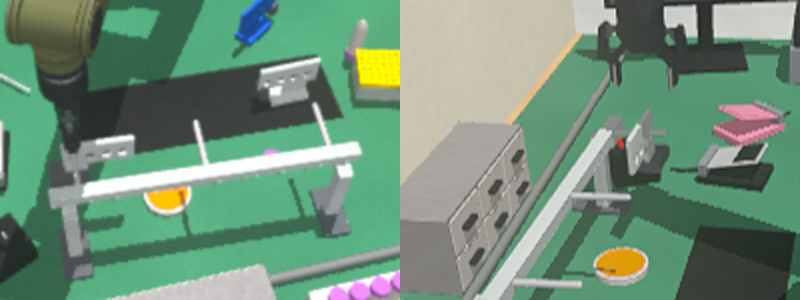

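Bracket b hangs level on peg 3, visible at scene crop (105,148). Now c.

```bash
python3 -m handwheel '[[1,-1.5,4,0,0.5],[1,-1.5,4.5,0,0.5],[1,-1.5,4.5,0,0.5],[1,-1.5,4.5,0,0.5],[1,-1.5,4.5,0,0.5],[1,-1.5,4.5,0,0.5],[1,-1.5,4.5,0,0.5],[1,-1.5,4.5,0,0.5],[1,-1.5,4.5,0,0.5],[1,-1.5,3,0,0.2]]'; python3 -m handwheel '[[1,-0.2,1.6,0,0],[1,0,0,0,0],[1,0,0,0,0],[1,0,0,0,0],[1,0,0,0,0],[1,0,0,0,0],[1,0,0,0,0],[1,0,0,0,0],[1,0,0,0,0],[1,0,0,0,0]]'
python3 look.py w3.png | head -4
python3 - <<'E'
from h import *
c=eyes.get_calibration('wrist');bpix(453,216,-.01,-1,c)
E
```

```text
time: 20.15
ee_pos: [453.9, 188.3, 261.7]
tcp_rot: [[-0.012, 1.0, 0.001], [1.0, 0.012, 0.001], [0.001, 0.001, -1.0]]
force: [0.3, -0.4, -0.3]
width: 85.3
grip_force: 0.0
time: 21.15
ee_pos: [453.0, 201.9, 261.3]
tcp_rot: [[-0.01, 1.0, -0.0], [1.0, 0.01, 0.0], [0.0, -0.0, -1.0]]
force: [0.7, -0.2, -0.2]
width: 85.8
grip_force: 0.0
[453.  202.  261.3] [[-0.01, 1.0, -0.0], [1.0, 0.01, 0.0], [0.0, -0.0, -1.0]]
[[297.3, 0.0, 255.8], [0.0, 297.3, 194.3], [0.0, 0.0, 1.0]] [[1.0, 0.01, 0.0, 453.49], [0.01, -0.97, -0.26, 267.45], [-0.0, 0.26, -0.97, 384.68], [0.0, 0.0, 0.0, 1.0]]
bracket_b_mid [([640.0, 198.0, 169.0], 0.46)]
bracket_c_mid [([266.0, 212.0, 47.0], 0.95), ([449.0, 214.0, 51.0], 0.9)]
end- [318.8 131.2]
end+ [318.8 286.9]
h-42 [318.8 157.4]
```

View pics/w3.png

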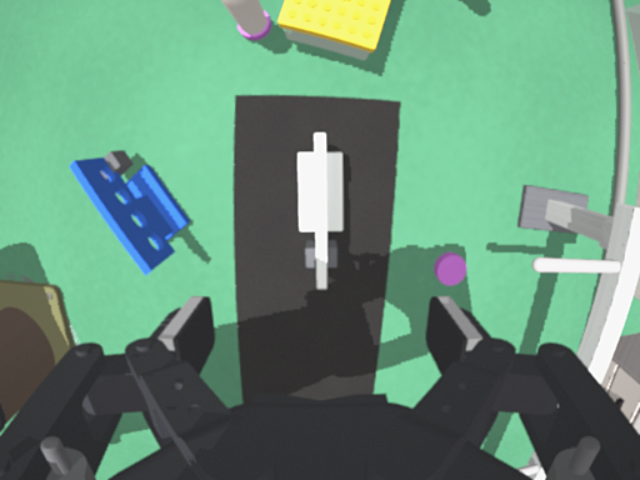

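The wrist view shows c with its foot at rows 152–232 and the steel block at (320,255) on the −y side. The bar ends at rows 132 and 290 put the +14 hole near (454, 200.5).

```bash
python3 -m handwheel '[[1,0.1,-0.1,-2.5,0],[1,0,0,-2.5,0],[1,0,0,-2.5,0],[1,0,0,-2.5,0],[1,0,0,-2,0],[1,0,0,-2,0],[1,0,0,-1.5,0],[1,0,0,-1,0],[1,0,0,-0.3,0],[1,0,0,0,0]]' 80; python3 -m handwheel '[[0,0,0,0,0],[0,0,0,0,0],[0,0,0,0,0],[0,0,0,0,0],[0,0,0,0,0],[0,0,0,0,0],[0,0,0,0,0],[0,0,0,0,0],[0,0,0,0,0],[0,0,0,0,0]]' 80;  python3 -m handwheel '[[0,0,0,0.5,0],[0,0,0,1.5,0],[0,0,0,2,-1],[0,0,0,2,-1],[0,0,0,2,-1],[0,0,0,1.5,-1.6],[0,0,0,1.1,0],[0,0,0,0.5,0],[0,0,0,0,0],[0,0,0,0,0]]'; python3 -m handwheel '[[0,0.5,0,0,0],[0,1,0,0,0],[0,1.5,0,0,0],[0,2,0,0,0],[0,2,0,0,0],[0,2,0,0,0],[0,1.5,0,0,0],[0,0.8,0,0,0],[0,0.3,0,0,0],[0,0,0,0,0]]'
python3 - <<'E'
from h import *
w,dw=snap('wrist');c=eyes.get_calibration('wrist')
cv2.imwrite('pics/w4.png',cv2.resize(cv2.cvtColor(w,cv2.COLOR_RGB2BGR),(640,480)))
e=np.array([.9976,-.07,-.07]);s=manip.state();print(s['ee_pos'].round(1))
p=np.array([638.5,195.2,170.]);print([(fproj(p+e*t,c)*1.25).round(1).tolist() for t in (-40,0,50)])
t=s['ee_pos'];print('ends',[(fproj(np.array([t[0]+.07*k,t[1]+k,t[2]+9]),c)*1.25).round(1).tolist() for k in (76,-48)])
for cam in ('scene','side'):
    snap(cam);print([(np.round(r['location'],1).tolist(),round(r['p'],2)) for r in eyes.pinpoint(cam,'bracket_c_mid')])
E
```

```text
time: 22.5
ee_pos: [454.1, 201.0, 93.3]
tcp_rot: [[-0.011, 1.0, -0.0], [1.0, 0.011, -0.0], [-0.0, -0.0, -1.0]]
force: [0.5, -0.5, 0.4]
width: 85.4
grip_force: 0.0
time: 23.5
ee_pos: [454.1, 201.1, 93.7]
tcp_rot: [[-0.01, 1.0, 0.0], [1.0, 0.01, 0.0], [0.0, 0.0, -1.0]]
force: [-2.2, 1.2, 3.6]
width: 6.9
grip_force: 78.9
time: 24.5
ee_pos: [453.5, 200.8, 203.4]
tcp_rot: [[0.07, 0.998, -0.002], [0.998, -0.07, -0.001], [-0.001, -0.002, -1.0]]
force: [0.0, -0.3, -3.5]
width: 6.4
grip_force: 78.2
time: 25.5
ee_pos: [570.0, 200.9, 203.8]
tcp_rot: [[0.07, 0.998, -0.001], [0.998, -0.07, -0.0], [-0.0, -0.001, -1.0]]
force: [-0.4, 0.7, -3.7]
width: 6.5
grip_force: 78.2
[569.7 200.9 203.9]
[[381.4, 295.5], [461.2, 291.2], [542.1, 285.0]]
ends [[316.1, 110.5], [317.2, 435.8]]
[([568.7, 215.3, 163.3], 0.85), ([265.8, 212.2, 48.5], 0.73), ([601.0, -258.0, 108.8], 0.32)]
[([573.4, 217.3, 157.9], 0.83), ([264.6, 210.0, 52.5], 0.66)]
```

View pics/w4.png

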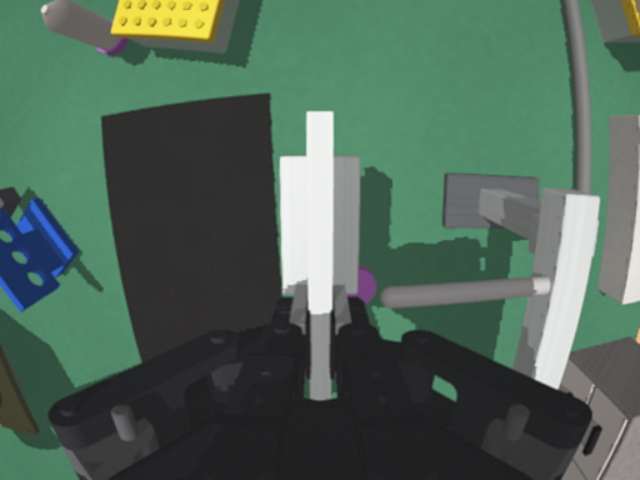

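The peg tip at (383,297) is within 1 px of the prediction. I insert c.

```bash
python3 -m handwheel '[[0,0.7,-0.15,0,0],[0,0.7,-0.1,0,0],[0,0.7,0,0,0],[0,0.7,-0.1,0,0],[0,0.7,0,0,0],[0,0.7,-0.1,-0.1,0],[0,0.6,0,0,0],[0,0.6,-0.1,-0.1,0],[0,0.6,0,0,0],[0,0,0,0,0]]'; python3 -m handwheel '[[0,0.5,-0.1,-0.1,0],[0,0,0,0,0],[0,0,0,0,0],[0,0,0,-0.2,0],[0,0,0,-0.2,0],[0,0,0,-0.1,0],[0,0,0,0,0],[0,0,0,0,0],[0,0,0,0,0],[0,0,0,0,0]]'
```

```text
time: 26.75
ee_pos: [630.7, 195.4, 202.2]
tcp_rot: [[0.07, 0.998, 0.0], [0.998, -0.07, -0.0], [0.0, 0.0, -1.0]]
force: [-0.9, 0.7, -3.7]
width: 6.6
grip_force: 78.3
time: 27.75
ee_pos: [635.0, 194.5, 196.7]
tcp_rot: [[0.07, 0.998, 0.0], [0.998, -0.07, 0.0], [0.0, 0.0, -1.0]]
force: [-0.8, 0.4, 0.8]
width: 6.6
grip_force: 78.9
```

```bash
python3 -m handwheel '[[0,0,0,0,0],[0.4,0,0,0,0],[0.4,0,0,0,0],[0.4,0,0,0,0],[0.4,0,0,0,0],[0.4,0,0,0,0],[0.4,0,0,0,0],[0.4,0,0,0,0],[0.4,0,0,0,0],[0.4,0,0,0,0]]'; python3 -m handwheel '[[0.4,0,0,0.5,0],[0.4,0,0,1,0],[0.4,0,0,2,0],[0.4,0,0,2,0],[0.4,0,0,1,0],[0,0,0,0,0],[0,0,0,0,0],[0,0,0,0,0],[0,0,0,0,0],[0,0,0,0,0]]'
python3 hung.py h3.png bracket_b_mid bracket_b_foot bracket_c_mid bracket_c_foot pedal_press
```

```text
time: 28.75
ee_pos: [635.0, 194.5, 196.3]
tcp_rot: [[0.07, 0.998, -0.0], [0.998, -0.07, -0.0], [-0.0, -0.0, -1.0]]
force: [0.3, -0.2, 0.4]
width: 33.9
grip_force: 0.0
time: 29.75
ee_pos: [634.6, 194.4, 260.2]
tcp_rot: [[0.07, 0.998, -0.002], [0.998, -0.07, -0.0], [-0.0, -0.002, -1.0]]
force: [0.2, -0.2, 0.0]
width: -0.1
grip_force: 0.0
scene bracket_b_mid [([604.2, -205.7, 157.0], 0.91)]
scene bracket_b_foot [([601.0, -256.0, 106.8], 0.82)]
scene bracket_c_mid [([631.8, 208.2, 157.7], 0.63), ([265.4, 213.1, 46.9], 0.56)]
scene bracket_c_foot [([631.4, 216.8, 105.3], 0.86), ([272.4, 209.9, -2.5], 0.75)]
scene pedal_press [([488.0, -586.0, 60.9], 0.66), ([439.3, -400.3, 60.3], 0.55), ([623.5, -23.7, 169.7], 0.16)]
side bracket_b_mid [([606.3, -202.8, 157.3], 0.83)]
side bracket_b_foot [([606.1, -257.6, 106.9], 0.68)]
side bracket_c_mid [([265.2, 210.7, 51.1], 0.81), ([636.2, 210.4, 151.3], 0.67)]
side bracket_c_foot [([635.4, 213.0, 104.2], 0.75), ([265.6, 205.6, 4.4], 0.64)]
side pedal_press [([448.4, -401.7, 61.3], 0.67), ([486.3, -587.0, 58.7], 0.6), ([382.8, 396.9, -4.6], 0.47)]
30.35
```

View pics/h3.png

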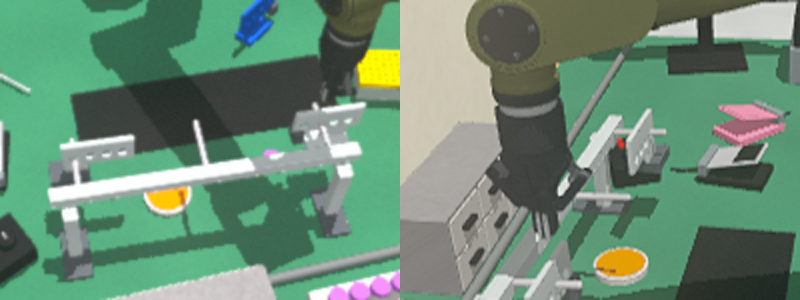

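Both brackets hang level, at scene crop (95,150) and (330,125). Now the second press.

```bash
python3 -m handwheel '[[0,-1.4,-4.2,0,0],[0,-1.4,-4.2,0,0],[0,-1.4,-4.2,0,0],[0,-1.4,-4.2,0,0],[0,-1.4,-4.2,0,0],[0,-1.4,-4.2,0,0],[0,-1.4,-4.2,0,0],[0,-1.4,-4.2,0,0],[0,-1.4,-4.2,0,0],[0,-1.4,-4.2,0,0]]'; python3 -m handwheel '[[0,-1.4,-4.2,0,0],[0,-1.4,-4.2,0,0],[0,-1.4,-4.2,0,0],[0,-1.2,-4,0,0],[0,0,-0.8,0,0],[0,0,0,0,0],[0,0,0,0,0],[0,0,0,0,0],[0,0,0,0,0],[0,0,0,0,0]]'
python3 - <<'E'
from h import *
print(manip.state()['ee_pos'])
for cam in ('scene','side','wrist'):
    im,d=snap(cam,'p_%s.png'%cam);print(cam,[(np.round(r['location'],1).tolist(),round(r['p'],2)) for r in eyes.pinpoint(cam,'pedal_press')])
    if cam!='wrist':
        P=cloud(cam,d);m=(d>0)&(abs(P[...,0]-440)<80)&(abs(P[...,1]+400)<90)&(P[...,2]>52)&(P[...,2]<75);Q=P[m];print(np.percentile(Q,[2,98],axis=0).round())
E
```

```text
time: 31.35
ee_pos: [494.2, -227.1, 261.7]
tcp_rot: [[0.07, 0.998, 0.001], [0.998, -0.07, -0.0], [-0.0, 0.001, -1.0]]
force: [0.5, 0.6, 1.0]
width: -0.2
grip_force: 0.0
time: 32.35
ee_pos: [441.5, -398.6, 261.5]
tcp_rot: [[0.068, 0.998, 0.0], [0.998, -0.068, -0.0], [-0.0, 0.0, -1.0]]
force: [-0.1, 0.4, -0.8]
width: 0.0
grip_force: 0.0
[ 441.45501729 -398.60267448  261.47485772]
scene [([439.7, -400.6, 65.3], 0.87), ([487.0, -587.3, 60.4], 0.85)]
[[ 416. -441.   52.]
 [ 481. -366.   68.]]
side [([446.3, -401.5, 61.0], 0.79), ([487.9, -587.7, 58.7], 0.58), ([267.5, -359.3, -3.7], 0.26)]
[[ 417. -434.   52.]
 [ 467. -359.   64.]]
wrist [([445.9, -400.1, 61.0], 0.76)]
```

```bash
python3 -m handwheel '[[0,0,-0.1,-3,0],[0,0,0,-3,0],[0,0,0,-3,0],[0,0,0,-3,0],[0,0,0,-2,0],[0,0,0,-1.5,0],[0,0,0,-1,0],[0,0,0,-0.5,0],[0,0,0,-0.3,0],[0,0,0,0,0]]'; python3 -m handwheel '[[0,0,0,-0.4,0],[0,0,0,-0.4,0],[0,0,0,-0.4,0],[0,0,0,-0.4,0],[0,0,0,-0.4,0],[0,0,0,-0.4,0],[0,0,0,-0.3,0],[0,0,0,-0.2,0],[0,0,0,0,0],[0,0,0,0,0]]'
```

```text
time: 33.65
ee_pos: [441.3, -400.9, 88.9]
tcp_rot: [[0.07, 0.998, 0.001], [0.998, -0.07, -0.001], [-0.001, 0.001, -1.0]]
force: [0.0, 0.8, -0.3]
width: 0.0
grip_force: 0.0
time: 34.65
ee_pos: [440.4, -400.8, 60.3]
tcp_rot: [[0.069, 0.998, -0.002], [0.998, -0.069, 0.0], [-0.0, -0.002, -1.0]]
force: [-5.6, 1.6, 9.9]
width: -0.1
grip_force: 4.8
```

```bash
python3 -m handwheel '[[0,0,0,-0.1,0],[0,0,0,-0.1,0],[0,0,0,-0.1,0],[0,0,0,0,0],[0,0,0,0,0],[0,0,0,0,0],[0,0,0,0,0],[0,0,0,0,0],[0,0,0,0,0],[0,0,0,0,0]]'; python3 hung.py h4.png bracket_b_mid bracket_b_foot bracket_c_mid bracket_c_foot;  python3 -m handwheel '[[0,0,0,0,0],[0,0,0,0,0],[0,0,0,1,0],[0,0,0,2,0],[0,0,0,3,0],[0,0,0,4,0],[0,0,0,5,0],[0,0,0,4.5,0],[0,0,0,0,0],[0,0,0,0,0]]'
```

```text
time: 35.65
ee_pos: [440.5, -401.0, 59.8]
tcp_rot: [[0.069, 0.998, -0.002], [0.998, -0.069, 0.0], [0.0, -0.003, -1.0]]
force: [-10.8, 6.5, 23.8]
width: -0.1
grip_force: 11.4
scene bracket_b_mid [([610.0, -204.0, 157.6], 0.72), ([608.5, -248.1, 172.6], 0.47)]
scene bracket_b_foot [([603.6, -259.6, 110.1], 0.65)]
scene bracket_c_mid [([631.0, 208.6, 157.0], 0.94), ([266.4, 215.0, 47.2], 0.59)]
scene bracket_c_foot [([271.2, 208.6, -2.8], 0.83), ([633.4, 214.9, 107.3], 0.71)]
side bracket_b_mid [([608.1, -203.3, 155.5], 0.92)]
side bracket_b_foot [([606.2, -255.3, 104.7], 0.84)]
side bracket_c_mid [([266.0, 210.9, 50.9], 0.66), ([637.9, 213.5, 151.4], 0.59), ([635.7, 213.4, 104.2], 0.31)]
side bracket_c_foot [([637.2, 213.7, 103.9], 0.96), ([268.2, 209.1, 1.0], 0.74)]
36.15
time: 37.15
ee_pos: [441.6, -400.9, 252.6]
tcp_rot: [[0.07, 0.998, 0.002], [0.998, -0.07, -0.002], [-0.002, 0.002, -1.0]]
force: [-0.3, 0.7, -0.7]
width: 0.2
grip_force: 0.0
```

View pics/h4.png

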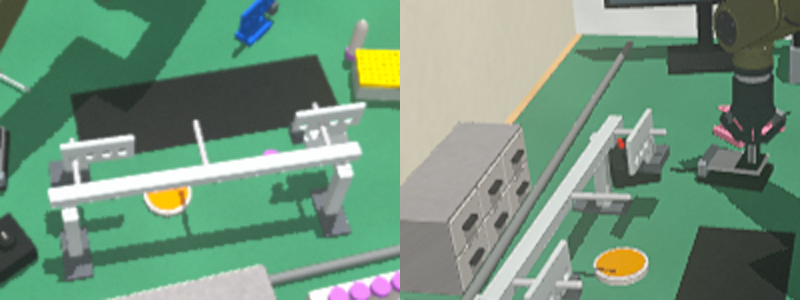

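The side crop shows the pedal flat under the fingertips with both brackets hanging level. Now I take b down.

```bash
python3 -m handwheel '[[0.4,1.6,1.5,0,0],[0.4,1.6,1.6,0,0],[0.4,1.6,1.6,0,0],[0.4,1.6,1.6,0,0],[0.4,1.6,1.6,0,0],[0.4,1.6,1.6,0,0],[0.4,1.7,1.6,0,0],[0.4,1.7,1.6,0,0],[0.4,1.7,1.5,0,0],[0.4,1.7,1.5,0,0]]'; python3 -m handwheel '[[0.4,0,0,0,0],[0.4,0,0,-0.5,0],[0.4,0,0,-1,0],[0.4,0,0,-1,0],[0.4,0,0,-1,0],[0.4,0,0,-0.8,0],[0.4,0,0,-0.6,0],[0.4,0,0,-0.5,0],[0.4,0,0,0,0],[0.4,0,0,0,0]]'
```

```text
time: 38.15
ee_pos: [604.6, -242.2, 247.7]
tcp_rot: [[0.07, 0.998, -0.004], [0.998, -0.07, 0.002], [0.002, -0.005, -1.0]]
force: [-0.0, 0.3, 0.4]
width: 34.1
grip_force: 0.0
time: 39.15
ee_pos: [605.2, -243.6, 197.6]
tcp_rot: [[0.07, 0.998, 0.0], [0.998, -0.07, -0.0], [-0.0, 0.0, -1.0]]
force: [0.6, -0.5, 0.9]
width: 34.5
grip_force: 0.0
```

```bash
python3 -m handwheel '[[0,0,0,0,0],[0,0,0,0,0],[0,0,0,0,0],[0,0,0,0,0],[0,0,0,0,0],[0,0,0,0,0],[0,0,0,0.2,0],[0,0,0,0.2,0],[0,0,0,0.1,0],[0,0,0,0,0]]' 80; python3 -m handwheel '[[0,-0.6,0,0,0],[0,-0.7,0.1,0,0],[0,-0.7,0,0.1,0],[0,-0.7,0.1,0,0],[0,-0.7,0,0.1,0],[0,-0.7,0.1,0,0],[0,-0.7,0,0,0],[0,-0.7,0.1,0.1,0],[0,-1,0,0,0],[0,-1,0,0,0]]'
```

```text
time: 40.15
ee_pos: [604.0, -243.1, 200.4]
tcp_rot: [[0.07, 0.998, -0.003], [0.998, -0.07, 0.002], [0.001, -0.003, -1.0]]
force: [0.2, -0.6, -6.4]
width: 6.5
grip_force: 77.8
time: 41.15
ee_pos: [529.2, -239.5, 205.4]
tcp_rot: [[0.07, 0.998, -0.0], [0.998, -0.07, -0.0], [-0.0, -0.0, -1.0]]
force: [-0.6, -0.1, -6.5]
width: 6.7
grip_force: 77.9
```

```bash
python3 -m handwheel '[[0,-0.5,0.5,0,0],[0,-1,1.2,0,0],[0,-1.2,1.5,0,0],[0,-1.3,1.6,0,0],[0,-1.3,1.6,0,0],[0,-1.2,1.6,0,0],[0,-1.2,1.5,0,0],[0,-0.8,1,0,0],[0,-0.5,0.5,0,0],[0,0,0,0,0]]'; python3 -m handwheel '[[0,0,0,-0.5,0],[0,0,0,-1.5,0],[0,0,0,-2,0],[0,0,0,-2,0],[0,0,0,-2,0],[0,0,0,-1.3,0],[0,0,0,-0.9,0],[0,0,0,-0.4,0],[0,0,0,0,0],[0,0,0,0,0]]'
```

```text
time: 42.15
ee_pos: [439.7, -129.1, 205.5]
tcp_rot: [[0.069, 0.998, 0.001], [0.998, -0.069, -0.0], [-0.0, 0.001, -1.0]]
force: [0.4, -0.2, -6.6]
width: 6.2
grip_force: 78.2
time: 43.15
ee_pos: [440.7, -129.9, 100.2]
tcp_rot: [[0.07, 0.998, 0.002], [0.998, -0.07, -0.001], [-0.001, 0.002, -1.0]]
force: [-0.4, 0.9, -6.1]
width: 6.4
grip_force: 78.1
```

```bash
python3 -m handwheel '[[0,0,0,-0.2,0],[0,0,0,-0.2,0],[0,0,0,-0.1,0],[0,0,0,0,0],[0,0,0,0,0],[0,0,0,0,0],[0,0,0,0,0],[0,0,0,0,0],[0,0,0,0,0],[0,0,0,0,0]]'; python3 -m handwheel '[[0,0,0,-0.1,0],[0,0,0,-0.1,0],[0,0,0,0,0],[0,0,0,0,0],[0,0,0,0,0],[0,0,0,0,0],[0,0,0,0,0],[0,0,0,0,0],[0,0,0,0,0],[0,0,0,0,0]]'
```

```text
time: 44.15
ee_pos: [440.4, -129.7, 95.1]
tcp_rot: [[0.07, 0.998, 0.001], [0.998, -0.07, -0.0], [-0.0, 0.001, -1.0]]
force: [-3.8, 0.3, 5.4]
width: 6.4
grip_force: 80.0
time: 45.15
ee_pos: [440.8, -129.8, 95.1]
tcp_rot: [[0.07, 0.998, 0.0], [0.998, -0.07, -0.0], [-0.0, 0.0, -1.0]]
force: [-9.3, 3.8, 16.8]
width: 6.3
grip_force: 81.8
```

```bash
python3 -m handwheel '[[0,0,0,0.2,0],[0,0,0,0,0],[0.5,0,0,0,0],[0.5,0,0,0,0],[0.5,0,0,0,0],[0.5,0,0,0,0],[0.5,0,0,0,0],[0.5,0,0,0,0],[0.5,0,0,0,0],[0.5,0,0,0,0]]'; python3 -m handwheel '[[0.4,0,0,0.5,0],[0.4,0,0,1.5,0],[0.4,0,0,2.5,0],[0.4,0,0,3.5,0],[0.4,0,0,4,0],[0.4,0,0,3,0],[0.4,0,0,1.5,0],[0.4,0,0,0,0],[0.4,0,0,0,0],[0.4,0,0,0,0]]'; python3 -m handwheel '[[0.4,1.9,3.2,0,0],[0.4,1.9,3.2,0,0],[0.4,1.9,3.2,0,0],[0.4,1.9,3.2,0,0],[0.4,1.9,3.2,0,0],[0.4,2,3.2,0,0],[0.4,2,3.3,0,0],[0.4,2,3.3,0,0],[0.4,2,3.3,0,0],[0.4,1.9,3.3,0,0]]'; python3 -m handwheel '[[0.4,0,0,0,0],[0.4,0,0,0,0],[0.4,0,0,0,0],[0.4,0,0,0,0],[0.4,0,0,0,0],[0.4,0,0,0,0],[0.4,0,0,0,0],[0.4,0,0,0,0],[0.4,0,0,0,0],[0.4,0,0,0,0]]'; python3 hung.py h5.png bracket_b_mid bracket_b_foot bracket_c_mid bracket_c_foot
```

```text
time: 46.15
ee_pos: [440.0, -129.6, 94.3]
tcp_rot: [[0.07, 0.998, 0.0], [0.998, -0.07, -0.0], [-0.0, 0.0, -1.0]]
force: [0.1, 0.2, 0.0]
width: 42.5
grip_force: 0.0
time: 47.15
ee_pos: [439.0, -129.1, 256.8]
tcp_rot: [[0.07, 0.998, -0.004], [0.998, -0.07, 0.002], [0.001, -0.004, -1.0]]
force: [0.7, 0.7, -0.1]
width: 34.5
grip_force: 0.0
time: 48.15
ee_pos: [633.8, 195.8, 256.4]
tcp_rot: [[0.07, 0.998, -0.004], [0.998, -0.07, -0.001], [-0.001, -0.004, -1.0]]
force: [0.5, -0.1, -0.3]
width: 34.3
grip_force: 0.0
time: 49.15
ee_pos: [634.0, 194.5, 259.3]
tcp_rot: [[0.07, 0.998, 0.0], [0.998, -0.07, -0.0], [-0.0, 0.0, -1.0]]
force: [1.0, 0.7, 0.3]
width: 34.1
grip_force: 0.0
scene bracket_b_mid [([440.6, -92.5, 52.3], 0.72), ([474.4, 427.2, 1.3], 0.49)]
scene bracket_b_foot [([441.5, -140.3, 4.6], 0.78)]
scene bracket_c_mid [([266.8, 212.8, 50.0], 0.73), ([629.5, 208.8, 157.0], 0.55)]
scene bracket_c_foot [([272.7, 207.7, -2.6], 0.59), ([631.8, 216.7, 103.8], 0.57)]
side bracket_b_mid [([444.1, -88.2, 51.5], 0.72)]
side bracket_b_foot [([439.4, -145.3, 0.1], 0.59)]
side bracket_c_mid [([639.9, 212.4, 150.6], 0.67), ([268.8, 212.3, 49.8], 0.62)]
side bracket_c_foot [([634.7, 212.4, 102.4], 0.92), ([267.3, 207.4, 5.3], 0.77), ([268.8, -358.1, -3.2], 0.5)]
49.65
```

View pics/h5.png

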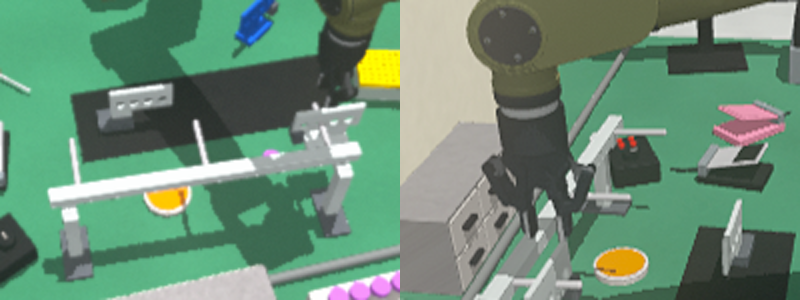

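Bracket b stands upright on the mat at scene crop (140,103). Now c.

```bash
python3 -m handwheel '[[0.4,0.1,0,-0.5,0],[0.4,0,0,-1,0],[0.4,0,0,-1,0],[0.4,0,0,-1,0],[0.4,0,0,-1,0],[0.4,0,0,-0.8,0],[0.4,0,0,-0.5,0],[0.4,0,0,-0.4,0],[0.4,0,0,0,0],[0.4,0,0,0,0]]'; python3 -m handwheel '[[0,0,0,0,0],[0,0,0,0,0],[0,0,0,0,0],[0,0,0,0,0],[0,0,0,0,0],[0,0,0,0,0],[0,0,0,0.2,0],[0,0,0,0.2,0],[0,0,0,0.1,0],[0,0,0,0,0]]' 80
```

```text
time: 50.65
ee_pos: [635.2, 194.5, 197.7]
tcp_rot: [[0.07, 0.998, 0.001], [0.998, -0.07, 0.0], [0.0, 0.001, -1.0]]
force: [-0.4, -0.8, 0.9]
width: 34.0
grip_force: 0.0
time: 51.65
ee_pos: [634.6, 194.3, 201.3]
tcp_rot: [[0.07, 0.998, -0.002], [0.998, -0.07, -0.0], [-0.001, -0.001, -1.0]]
force: [0.1, -0.0, -3.9]
width: 6.8
grip_force: 78.1
```

```bash
python3 -m handwheel '[[0,-0.6,0,0,0],[0,-0.7,0.1,0,0],[0,-0.7,0,0.1,0],[0,-0.7,0.1,0,0],[0,-0.7,0,0.1,0],[0,-0.7,0.1,0,0],[0,-0.7,0,0,0],[0,-0.7,0.1,0.1,0],[0,-1,0,0,0],[0,-1,0,0,0]]'; python3 -m handwheel '[[0,-0.5,0,0,0],[0,-1,0,0,0],[0,-1.5,-0.1,0,0],[0,-2,-0.1,0,0],[0,-2,-0.1,0,0],[0,-2,-0.1,0,0],[0,-1.5,0,0,0],[0,-0.8,0,0,0],[0,-0.2,0,0,0],[0,0,0,0,0]]'; python3 -m handwheel '[[0,0,0,-0.5,0],[0,0,0,-1.5,0],[0,0,0,-2,0],[0,0,0,-2,0],[0,0,0,-2,0],[0,0,0,-1.3,0],[0,0,0,-0.9,0],[0,0,0,-0.4,0],[0,0,0,0,0],[0,0,0,0,0]]'
```

```text
time: 52.65
ee_pos: [559.2, 198.5, 205.4]
tcp_rot: [[0.07, 0.998, 0.0], [0.998, -0.07, 0.0], [0.0, 0.0, -1.0]]
force: [-0.8, 0.4, -4.0]
width: 6.4
grip_force: 78.0
time: 53.65
ee_pos: [445.1, 194.5, 205.6]
tcp_rot: [[0.07, 0.998, 0.001], [0.998, -0.07, 0.0], [0.0, 0.001, -1.0]]
force: [0.0, 0.0, -4.2]
width: 6.6
grip_force: 78.2
time: 54.65
ee_pos: [445.7, 194.7, 100.2]
tcp_rot: [[0.07, 0.998, 0.002], [0.998, -0.07, 0.0], [0.001, 0.002, -1.0]]
force: [0.5, 0.0, -3.3]
width: 6.3
grip_force: 78.2
```

```bash
python3 -m handwheel '[[0,0,0,-0.2,0],[0,0,0,-0.2,0],[0,0,0,-0.1,0],[0,0,0,0,0],[0,0,0,0,0],[0,0,0,0,0],[0,0,0,0,0],[0,0,0,0,0],[0,0,0,0,0],[0,0,0,0,0]]'
```

```text
time: 55.65
ee_pos: [445.5, 194.8, 95.3]
tcp_rot: [[0.07, 0.998, 0.001], [0.998, -0.07, 0.001], [0.001, 0.001, -1.0]]
force: [-2.5, -0.6, 6.5]
width: 6.2
grip_force: 79.5
```

In contact with the mat. I release, rise and check.

```bash
python3 -m handwheel '[[0,0,0,0.1,0],[0,0,0,0,0],[0.5,0,0,0,0],[0.5,0,0,0,0],[0.5,0,0,0,0],[0.5,0,0,0,0],[0.5,0,0,0,0],[0.5,0,0,0,0],[0.5,0,0,0,0],[0.5,0,0,0,0]]'; python3 -m handwheel '[[0.5,0,0,0.5,0],[0.5,0,0,1.5,0],[0.5,0,0,2.5,0],[0.5,0,0,3.5,0],[0.5,0,0,4,0],[0.5,0,0,3,0],[0.5,0,0,1.5,0],[0.5,3,-3,0,0],[0.5,3,-3,0,0],[0.5,3,-3,0,0]]'; python3 -m handwheel '[[0.5,0,0,0,0],[0.5,0,0,0,0],[0.5,0,0,0,0],[0.5,0,0,0,0],[0.5,0,0,0,0],[0.5,0,0,0,0],[0.5,0,0,0,0],[0.5,0,0,0,0],[0.5,0,0,0,0],[0.5,0,0,0,0]]'; python3 hung.py h6.png bracket_b_mid bracket_b_foot bracket_c_mid bracket_c_foot pedal_press
```

```text
time: 56.65
ee_pos: [445.0, 194.5, 95.3]
tcp_rot: [[0.07, 0.998, 0.0], [0.998, -0.07, -0.0], [0.0, 0.0, -1.0]]
force: [-0.5, -0.1, -0.4]
width: 43.1
grip_force: 0.0
time: 57.65
ee_pos: [535.4, 103.6, 259.7]
tcp_rot: [[0.069, 0.998, -0.001], [0.998, -0.069, 0.0], [-0.0, -0.001, -1.0]]
force: [-0.1, 0.1, 0.6]
width: 42.5
grip_force: 0.0
time: 58.65
ee_pos: [535.0, 104.5, 260.3]
tcp_rot: [[0.07, 0.998, -0.0], [0.998, -0.07, 0.0], [0.0, -0.0, -1.0]]
force: [0.3, -0.1, 0.5]
width: 42.7
grip_force: 0.0
scene bracket_b_mid [([442.1, -91.7, 54.6], 0.56)]
scene bracket_b_foot [([440.4, -142.6, 1.6], 0.76)]
scene bracket_c_mid [([442.6, 211.0, 53.8], 0.75), ([271.5, 212.6, 47.9], 0.55)]
scene bracket_c_foot [([446.7, 216.7, 3.5], 0.63), ([268.8, 210.4, -1.0], 0.43)]
scene pedal_press [([438.8, -401.7, 60.7], 0.89), ([489.9, -586.5, 60.4], 0.62)]
side bracket_b_mid []
side bracket_b_foot [([445.9, -142.9, 0.5], 0.72)]
side bracket_c_mid [([446.9, 211.6, 46.1], 0.93), ([265.8, 209.7, 50.6], 0.86)]
side bracket_c_foot [([437.6, 48.2, 1.0], 0.74), ([267.0, 205.8, 3.2], 0.67), ([444.3, 211.0, 2.0], 0.62)]
side pedal_press [([448.8, -398.4, 61.0], 0.77), ([488.2, -588.1, 60.6], 0.48)]
59.25
```

View pics/h6.png

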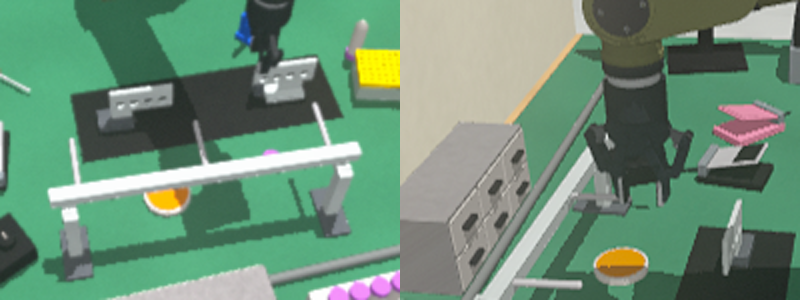

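Both brackets stand upright on the mat, at scene crop (135,105) and (288,80). The pedal is up and the arm is clear, so I hand in.

```bash
python3 -c "
from plant import manip
print(manip.finish_job())"
```

```text
the job is handed in; nothing more can be done
None
```

The job is handed in, with no verdict reported: I took the blank picture, hung brackets b and c level (a was absent), took the second picture, and left both standing upright on the mat with the pedal up and the arm clear.

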